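# Snap the tortilla warmers shut on the bar

## Robot

A 7-joint arm with a two-finger parallel gripper is mounted at the origin on the work surface. World frame = base frame: x ahead of the robot, y to its left, z up, the work surface at z = 0. Lengths are in m, angles in rad, forces in N, time in s.
With the tool pointing down it reaches from about 0.425 to 0.925 m from the base axis. Payload 6.8 kg.
Tool frame: the origin (TCP) lies midway between the tips of the shut fingers; the grasp point (between the pads) lies 19 mm behind it; z points along the fingers, y is the line along which they close (so a half turn about z gives the same grasp; the last joint's range is limited). The gripper opens to 85 mm and grips with 20 to 120 N. Pads are 22 mm wide; open, the fingers measure 114 mm over their backs; the gripper's body (76 mm by 85 mm) begins 54 mm behind the grasp point. The pads swing forward as they close: fully open they stand 13 mm farther back than shut.
Start: joints at [-1.247, 0.477, 0.022, 1.555, -0.011, 1.109, -0.083], TCP at [0.282, 0.613, 0.231] pointing down, gripper open.
Joint ranges: [-2.96, 2.96], [-0.34, 2.1], [-1.41, 1.46], [0.24, 2.44], [-1.37, 4.51], [0.17, 1.92], [-2.96, 2.96]. Speed limits (rad/s): [2.39, 2.39, 3.14, 3.14, 3.14, 3.14, 3.14].

## Interface

Orientations are given as a rotation vector (axis times angle).
In Python, from bench import manip gives the robot as it stands.
- The arm moves only by the tool move_arm, never from a script. Its argument "targets" is a list of rows, each an object of numbers: "grip": the finger opening in mm, from 0 to 85.4; "x", "y", "z": the shift along the tool's x, y, z in units of 25 mm (1.0 is 25 mm); "turn": the turn about the tool's z in units of 5 degrees (1.0 is 5 degrees). A call has 1 to 20 rows; each row is the pose to reach, as a shift and turn from the pose commanded when the call began, along the tool's axes at that moment; what a row does not reach only later rows make up. A row lasts 1/12 s, in which the tool goes at most 41.7 mm and 7.16 degrees, less where a joint would pass 70% of its speed; a pose out of reach is approached as far as the arm can. A call with a gripper value outside its range is refused whole. The fingers move at their own pace and stop on an object; the grip force is fixed at half the most. Time passes only in rows, so rows that repeat a pose let the fingers close. It gives the time, the measured TCP pose, the force, the opening and the grip force at its end, in the units of the state.
- manip.get_obs(): the state, without advancing time (a new reading comes with each control period).
- manip.snapshot(name): name is "scene" or "side" or "wrist"; returns the picture (420x560x3 uint8, red, green, blue); there is no depth.
- manip.camera_params(name): a dict with "camera_matrix" (3x3 intrinsics, pixels), "pose" (4x4, takes a point from camera to world coordinates). Camera axes: x right, y down, z forward; pixel columns grow to the right and rows downward; lengths in m; the calibration is good to about 2 mm. A picture is of the moment at which its call begins: read the wrist's pose just before it. camera_params takes no time and is no camera call; for the wrist camera it gives the pose at the moment of the call.
- manip.finish_job(): hands the job in; it is judged then, once.
The state is a dict: "time": time; "joint_pos": joint angles; "qd": joint speeds; "joint_torque": joint torques, N m; "tcp_pos": TCP position; "ee_rot": TCP orientation; "force": force on the tool from outside, world axes, zero at the start; "moment": the same for the moment, N m; "width": finger opening in m; "finger_force": force on a finger pad.
Only numpy, scipy, OpenCV 4.12 (cv2) and the standard library are available. Lean on these libraries where they do the work, as an engineer would, in place of code of your own. Each camera call takes 0.05 s, during which the arm holds its last target. There are 200 camera calls.

## Task

Lay the tongs that are in the way of the snap bar down in the aluminium tray first; then, by its lid grip, push each tortilla warmer against the flat front of the snap bar, turning it between pushes, until both of its white flaps are fully shut (let the bar press the flaps, never the gripper), and stand all the warmers upright on the blue serving board. Leave the other things where they are; at the end the tongs lie in the tray.

Things in the scene. Friction and masses are not known exactly. Their poses are not given: they have to be found in the camera images.
- warmer_red: red round tortilla warmer, 0.3 kg, may be absent. Solid tub 116 mm across, lid 124 mm across, lid top 60 mm up. Black bar grip on the lid 48 mm long (its x), 18 mm wide (its y), 30 mm tall, top 90 mm up. Origin: centre of underside, z up. Black hinge at its -x side; white snap flaps on the lid rim: 'left' at +45 deg from its x axis (towards +x+y), 'right' at -45 deg (towards +x-y)
- red_left (a joint): left white flap of the red warmer, rad: 0 = out 32 deg (lower edge 82 mm from the warmer's axis), 0.55 = fully shut, hanging flat (outer face 67 mm from the axis); above 0.45 counts as shut. 36 mm wide, 30 mm long, hinged at its top edge, 55 mm above the underside, 62 mm from the axis. Stays where left; shuts under about 2 N pressed inwards at its lower edge
- red_right (a joint): right white flap of the red warmer, rad: 0 = out 32 deg (lower edge 82 mm from the warmer's axis), 0.55 = fully shut, hanging flat (outer face 67 mm from the axis); above 0.45 counts as shut. 36 mm wide, 30 mm long, hinged at its top edge, 55 mm above the underside, 62 mm from the axis. Stays where left; shuts under about 2 N pressed inwards at its lower edge
- warmer_yellow: yellow round tortilla warmer, 0.3 kg, may be absent. Solid tub 116 mm across, lid 124 mm across, lid top 60 mm up. Black bar grip on the lid 48 mm long (its x), 18 mm wide (its y), 30 mm tall, top 90 mm up. Origin: centre of underside, z up. Black hinge at its -x side; white snap flaps on the lid rim: 'left' at +45 deg from its x axis (towards +x+y), 'right' at -45 deg (towards +x-y)
- yellow_left (a joint): left white flap of the yellow warmer, rad: 0 = out 32 deg (lower edge 82 mm from the warmer's axis), 0.55 = fully shut, hanging flat (outer face 67 mm from the axis); above 0.45 counts as shut. 36 mm wide, 30 mm long, hinged at its top edge, 55 mm above the underside, 62 mm from the axis. Stays where left; shuts under about 2 N pressed inwards at its lower edge
- yellow_right (a joint): right white flap of the yellow warmer, rad: 0 = out 32 deg (lower edge 82 mm from the warmer's axis), 0.55 = fully shut, hanging flat (outer face 67 mm from the axis); above 0.45 counts as shut. 36 mm wide, 30 mm long, hinged at its top edge, 55 mm above the underside, 62 mm from the axis. Stays where left; shuts under about 2 N pressed inwards at its lower edge
- warmer_blue: blue round tortilla warmer, 0.3 kg, may be absent. Solid tub 116 mm across, lid 124 mm across, lid top 60 mm up. Black bar grip on the lid 48 mm long (its x), 18 mm wide (its y), 30 mm tall, top 90 mm up. Origin: centre of underside, z up. Black hinge at its -x side; white snap flaps on the lid rim: 'left' at +45 deg from its x axis (towards +x+y), 'right' at -45 deg (towards +x-y)
- blue_left (a joint): left white flap of the blue warmer, rad: 0 = out 32 deg (lower edge 82 mm from the warmer's axis), 0.55 = fully shut, hanging flat (outer face 67 mm from the axis); above 0.45 counts as shut. 36 mm wide, 30 mm long, hinged at its top edge, 55 mm above the underside, 62 mm from the axis. Stays where left; shuts under about 2 N pressed inwards at its lower edge
- blue_right (a joint): right white flap of the blue warmer, rad: 0 = out 32 deg (lower edge 82 mm from the warmer's axis), 0.55 = fully shut, hanging flat (outer face 67 mm from the axis); above 0.45 counts as shut. 36 mm wide, 30 mm long, hinged at its top edge, 55 mm above the underside, 62 mm from the axis. Stays where left; shuts under about 2 N pressed inwards at its lower edge
- snap_bar: fixed snap bar: flat upright iron bar 190 mm wide (along its y), reaching from 9 to 73 mm above the table, on green brackets. Origin: on the table under the middle of the bar's flat front face, which looks along its -x (towards the robot); brackets and base lie on its +x side
- tongs: small stainless steel tongs held shut by a red spring clip, 0.14 kg, a bar 170 mm long (along its x), 22 mm wide (y) and 18 mm high; origin: centre of the underside. They start lying in front of the snap bar's face, roughly along it
- tongs_tray: fixed shallow aluminium tray 220 mm long (its x), 100 mm wide (its y), rim 14 mm high, walls and floor 3 mm thick; origin: centre of the underside
- serving_board: fixed blue painted wooden serving board 280 mm (its x) by 300 mm (its y), 12 mm thick; origin: centre of the underside
- salsa_jar: glass salsa jar, 64 mm across, 95 mm tall; bystander, to be left alone; origin: centre of the underside
- salt: salt shaker, 40 mm across, 80 mm tall; bystander, to be left alone; origin: centre of the underside
- molcajete: stone molcajete bowl, 100 mm across, 55 mm tall; bystander, to be left alone; origin: centre of the underside
- mug: terracotta mug, 76 mm across, 85 mm tall; bystander, to be left alone; origin: centre of the underside
- napkin_holder: steel napkin holder with napkins, 70 x 120 mm, 88 mm tall; bystander, to be left alone; origin: centre of the underside
- spice_tin: spice tin, 44 mm across, 60 mm tall; bystander, to be left alone; origin: centre of the underside

How it is judged:
By the outcome, as a careful person would: the job done as asked, in the order asked, and still so for the second after the job is handed in, with the robot touching nothing.
Of warmer_red, warmer_yellow, warmer_blue only 2 to 3 are there at a start; the rules pass over those that are not, and their reading is None.
At some moment in a run one of warmer_red, warmer_yellow, warmer_blue, tongs may be knocked a few centimetres aside while the robot is not near it.
Once in a run the grip may slacken for a moment while it holds something.
It also fails if it takes over 210 s, if anything falls off the work surface, if the arm or the gripper's body presses on something with over 40 N, if the wrist force passes 120 N, or if a joint passes its speed limit or range.

## Working session

There is one attempt and no reset: what is moved stays moved. The work goes in short steps, Python scripts to look and compute and a tool call to move; the robot and the scene stay as the last step left them, time stands still between calls to the robot, and variables do not carry over. Pictures are saved under pics/ and viewed, at most 14 in all, crops included, and the job is handed in when it is done.

Besides the shell and the picture viewer there is one more tool, called after "Call:" as name(argument=value, ...) on one line, values as JSON. move_arm: Moves the arm, as the interface text tells. Its arguments: {"type":"object","properties":{"targets":{"type":"array"}},"required":["targets"]}

```bash
ls; mkdir -p pics; python3 - <<'E'
from bench import manip
import cv2,numpy as np
np.set_printoptions(precision=4,suppress=True)
o=manip.get_obs();print(o)
for n in("scene","side","wrist"):
    p=manip.camera_params(n);print(n,p["camera_matrix"],p["pose"])
    cv2.imwrite(f"pics/{n}0.png",cv2.cvtColor(manip.snapshot(n),cv2.COLOR_RGB2BGR))
E
```

```text
pics
{'time': 0.0, 'joint_pos': array([-1.2471,  0.4778,  0.0223,  1.5564, -0.0115,  1.1093, -0.0831]), 'qd': array([ 0.0019,  0.0006,  0.0007, -0.0004, -0.001 ,  0.0009, -0.002 ]), 'joint_torque': array([  0.0003, -59.6457,   1.6084, -28.1201,   0.0125,   0.0093,
         0.    ]), 'tcp_pos': array([0.2823, 0.6125, 0.2303]), 'ee_rot': array([-0.6729, -3.0684,  0.0028]), 'force': array([-0.9195,  0.5592,  0.0668]), 'moment': array([-0.0459,  0.0185, -0.066 ]), 'finger_force': 0.0, 'width': 0.08545026302610642}
scene [[516.5679   0.     276.7079]
 [  0.     516.5679 218.4614]
 [  0.       0.       1.    ]] [[ 0.5947  0.692  -0.4093  1.0831]
 [ 0.804  -0.5142  0.2988 -0.291 ]
 [-0.0037 -0.5068 -0.8621  1.2748]
 [ 0.      0.      0.      1.    ]]
side [[413.1111   0.     286.25  ]
 [  0.     413.1111 209.8897]
 [  0.       0.       1.    ]] [[ 0.8236 -0.3275  0.4631 -0.058 ]
 [-0.5667 -0.4414  0.6957 -0.7265]
 [-0.0234 -0.8354 -0.5491  0.7358]
 [ 0.      0.      0.      1.    ]]
wrist [[353.1227   0.     277.4126]
 [  0.     353.1227 208.395 ]
 [  0.       0.       1.    ]] [[ 0.4181  0.8713  0.2569  0.2171]
 [ 0.9084 -0.4008 -0.1192  0.6427]
 [-0.0009  0.2832 -0.959   0.3734]
 [ 0.      0.      0.      1.    ]]
```

View pics/scene0.png

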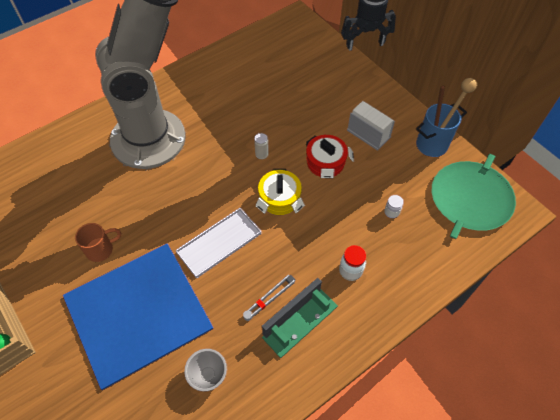

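View pics/side0.png

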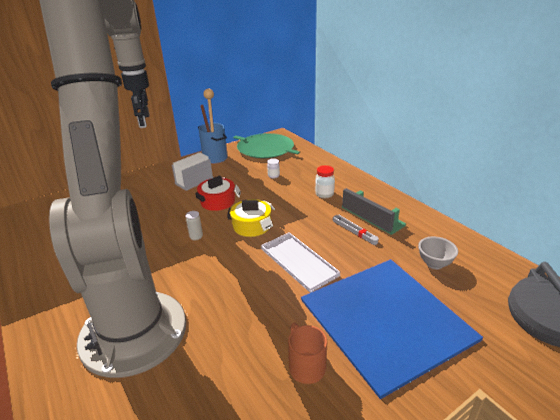

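The scene shows red (326,155) and yellow (280,190) warmers and no blue one. The tongs are at (270,297) in front of the bar, the tray at (220,242) and the board at (137,313).

```bash
cat > h.py <<'E'
from bench import manip
import cv2,numpy as np
from scipy.spatial.transform import Rotation as R
np.set_printoptions(precision=4,suppress=True)
def snap(n,f=None):
    p=manip.camera_params(n); im=cv2.cvtColor(manip.snapshot(n),cv2.COLOR_RGB2BGR)
    if f: cv2.imwrite(f"pics/{f}.png",im)
    return im,p
def cast(p,uv,z):
    d=p["pose"][:3,:3]@np.linalg.solve(p["camera_matrix"],[uv[0],uv[1],1]); c=p["pose"][:3,3]
    return c+d*(z-c[2])/d[2]
def proj(p,X):
    q=p["pose"][:3,:3].T@(np.asarray(X)-p["pose"][:3,3]); k=p["camera_matrix"]@q; return k[:2]/k[2]
def mask(im,lo,hi):
    return cv2.inRange(cv2.cvtColor(im,cv2.COLOR_BGR2HSV),lo,hi)
def big(m,box=None):
    if box: 
        z=np.zeros_like(m);x0,y0,x1,y1=box;z[y0:y1,x0:x1]=m[y0:y1,x0:x1];m=z
    c,_=cv2.findContours(m,cv2.RETR_EXTERNAL,cv2.CHAIN_APPROX_NONE)
    return max(c,key=cv2.contourArea)[:,0,:].astype(float) if c else None
def planerect(p,c,z):
    P=np.array([cast(p,u,z)[:2] for u in c],np.float32)
    (cx,cy),(w,h),a=cv2.minAreaRect(P*1000); return np.array([cx/1000,cy/1000,w,h,a])
def delta(target,yaw=None):
    "units along tool axes for a world target TCP, from measured pose"
    o=manip.get_obs();r=R.from_rotvec(o["ee_rot"]);d=r.inv().apply(np.asarray(target)-o["tcp_pos"])/0.025
    return d
def tcp():
    o=manip.get_obs();M=R.from_rotvec(o["ee_rot"]).as_matrix()
    print("t",round(o["time"],2),"tcp",o["tcp_pos"],"xaxis deg",np.degrees(np.arctan2(M[1,0],M[0,0])),"yaxis deg",np.degrees(np.arctan2(M[1,1],M[0,1])),"z",M[:,2],"F",o["force"],"w",round(o["width"],4),"q",o["joint_pos"])
E
python3 - <<'E'
from h import *
tcp()
im=cv2.imread("pics/scene0.png");p=manip.camera_params("scene")
c=big(mask(im,(100,150,60),(125,255,255)),(40,220,230,400));print("board",planerect(p,c,.012))
gray=mask(im,(0,0,120),(180,60,255))
c=big(gray,(170,200,265,285));print("tray",planerect(p,c,.014))
c=big(cv2.morphologyEx(gray|mask(im,(0,120,120),(5,255,255))|mask(im,(172,120,120),(180,255,255)),cv2.MORPH_CLOSE,np.ones((5,5))),(238,270,300,325));print("tongs",planerect(p,c,.018))
for n,lo,hi,b in(("red",(0,150,90),(6,255,255),(295,125,365,185)),("yel",(20,150,90),(32,255,255),(250,165,310,218))):
    m=mask(im,lo,hi); 
    if n=="red": m|=mask(im,(172,150,90),(180,255,255))
    k=big(m,b); print(n,k.min(0),k.max(0)); q=planerect(p,cv2.convexHull(k.astype(np.float32))[:,0],.06);print(q)
crop=np.hstack([cv2.resize(im[125:225,245:365],None,fx=4,fy=4,interpolation=cv2.INTER_CUBIC),cv2.resize(im[265:365,235:355][:, :],None,fx=4,fy=4,interpolation=cv2.INTER_CUBIC)[:, :320]])
cv2.imwrite("pics/c1.png",crop)
E
```

```text
t 0.15 tcp [0.2823 0.6127 0.2305] xaxis deg 155.26719811304957 yaxis deg 65.26718879359039 z [-0.0005 -0.0013 -1.    ] F [ 0.1316  0.0802 -0.212 ] w 0.0857 q [-1.2471  0.4777  0.0223  1.5562 -0.0115  1.1093 -0.0831]
board [  0.4905  -0.3065 297.4796 279.0379  84.0414]
tray [  0.4467  -0.0251 106.0536 222.3499   2.0125]
tongs [  0.6633  -0.0131  25.0689 163.7585   6.1971]
red [306. 134.] [347. 175.]
[  0.4172   0.3792 121.8734 150.9336  53.3601]
yel [258. 170.] [301. 214.]
[  0.44     0.1888 122.1556 148.112   53.3569]
```

View pics/c1.png

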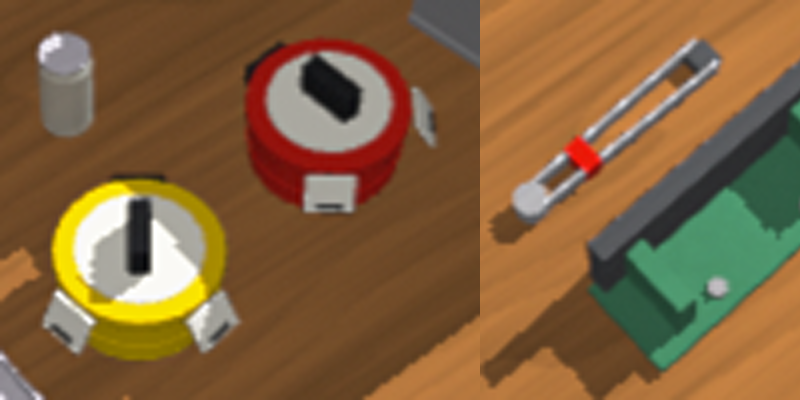

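Crop: both yellow flaps stick out at (68,320) and (212,320). Red's right-hand flap at (425,115) looks open, and its lower flap at (330,193) nearly shut or foreshortened. The bar's upper front edge runs from (590,243) up to the right.

```bash
python3 - <<'E'
from h import *
im=cv2.imread("pics/scene0.png");p=manip.camera_params("scene")
hsv=cv2.cvtColor(im,cv2.COLOR_BGR2HSV)
dark=mask(im,(0,0,0),(180,90,85))
c=big(dark,(255,275,330,345));print("bar px",c.min(0),c.max(0),len(c))
box=cv2.boxPoints(cv2.minAreaRect(c.astype(np.float32)));print(box)
# front top edge: upper-left hull points
for a,b in(((263,325.5),(319,281)),):
    A=cast(p,a,.073);B=cast(p,b,.073);print("bar edge eyeball",A,B,np.degrees(np.arctan2(*(B-A)[1::-1])),np.linalg.norm(B-A))
# column-wise upper edge of the dark contour
pts=[]
for x in range(268,314):
    y=c[c[:,0]==x][:,1].min(); pts.append(cast(p,(x,y-.5),.073)[:2])
pts=np.array(pts);vx,vy,x0,y0=cv2.fitLine(pts.astype(np.float32),cv2.DIST_HUBER,0,.01,.01).ravel()
print("edge line",x0,y0,np.degrees(np.arctan2(vy,vx)),pts[0],pts[-1])
for n,b in(("red",(316,135,340,158)),("yel",(273,172,288,197))):
    k=big(mask(im,(0,0,0),(180,255,60)),b); 
    if k is not None: print(n,planerect(p,k,.09),k.min(0),k.max(0))
print(delta((.663,-.013,.12)))
E
```

```text
bar px [262. 282.] [321. 337.] 143
[[258.6018 329.9734]
 [317.7168 278.2478]
 [324.8407 286.3894]
 [265.7257 338.1151]]
bar edge eyeball [ 0.7329 -0.0786  0.073 ] [0.7228 0.1024 0.073 ] 93.18743980909142 0.18124347951292152
edge line 0.73647535 0.0023155594 -84.47315 [ 0.7441 -0.0718] [0.7297 0.0776]
red [ 0.4135  0.3805 55.4807 29.0708  6.8538] [321. 139.] [334. 154.]
yel [ 0.4341  0.1922 13.2741 57.4785 49.8529] [277. 175.] [282. 192.]
[-24.3019 -16.3528   4.4471]
```

Call:
move_arm(targets=[{"x": -24.3,"y": -16.35,"z": 1.2,"turn": 11.8,"grip": 50},{"x": -24.3,"y": -16.35,"z": 1.2,"turn": 11.8,"grip": 50},{"x": -24.3,"y": -16.35,"z": 1.2,"turn": 11.8,"grip": 50},{"x": -24.3,"y": -16.35,"z": 1.2,"turn": 11.8,"grip": 50},{"x": -24.3,"y": -16.35,"z": 1.2,"turn": 11.8,"grip": 50},{"x": -24.3,"y": -16.35,"z": 1.2,"turn": 11.8,"grip": 50},{"x": -24.3,"y": -16.35,"z": 1.2,"turn": 11.8,"grip": 50},{"x": -24.3,"y": -16.35,"z": 1.2,"turn": 11.8,"grip": 50},{"x": -24.3,"y": -16.35,"z": 1.2,"turn": 11.8,"grip": 50},{"x": -24.3,"y": -16.35,"z": 1.2,"turn": 11.8,"grip": 50},{"x": -24.3,"y": -16.35,"z": 1.2,"turn": 11.8,"grip": 50},{"x": -24.3,"y": -16.35,"z": 1.2,"turn": 11.8,"grip": 50},{"x": -24.3,"y": -16.35,"z": 1.2,"turn": 11.8,"grip": 50},{"x": -24.3,"y": -16.35,"z": 1.2,"turn": 11.8,"grip": 50},{"x": -24.3,"y": -16.35,"z": 1.2,"turn": 11.8,"grip": 50},{"x": -24.3,"y": -16.35,"z": 1.2,"turn": 11.8,"grip": 50},{"x": -24.3,"y": -16.35,"z": 1.2,"turn": 11.8,"grip": 50},{"x": -24.3,"y": -16.35,"z": 1.2,"turn": 11.8,"grip": 50},{"x": -24.3,"y": -16.35,"z": 1.2,"turn": 11.8,"grip": 50},{"x": -24.3,"y": -16.35,"z": 1.2,"turn": 11.8,"grip": 50}])

```text
time: 1.82
tcp_pos: [0.6632, -0.0146, 0.2007]
ee_rot: [-2.101, -2.336, 0.002]
force: [-0.4, 0.3, -0.8]
width: 0.0497
finger_force: 0.0
```

```bash
python3 - <<'E'
from h import *
im,p=snap("wrist","w1");tcp()
print(p["pose"][:3])
E
```

```text
t 1.87 tcp [ 0.6628 -0.0123  0.2007] xaxis deg 96.21924729695644 yaxis deg 6.219283360122353 z [-0.0012  0.0004 -1.    ] F [-0.834   1.2655  0.3023] w 0.05 q [-0.3704  0.5111  0.4198  1.6378 -0.2333  1.0437  0.2286]
[[ 0.9944  0.1018  0.0289  0.656 ]
 [ 0.1058 -0.9535 -0.2821  0.057 ]
 [-0.0012  0.2836 -0.9589  0.3436]]
```

View pics/w1.png

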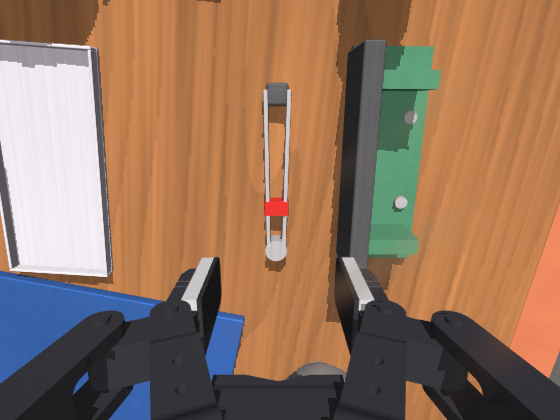

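The wrist view shows the tongs from (277,83) to (277,262), the tray on the left at (55,160), and the bar's top front edge from about (363,42) to (357,255).

```bash
python3 - <<'E'
from h import *
im=cv2.imread("pics/w1.png");p=manip.camera_params("wrist")
hsv=cv2.cvtColor(im,cv2.COLOR_BGR2HSV)
m=(~mask(im,(5,80,60),(25,255,255))); c=big(m,(250,70,305,266));print("tongs",planerect(p,c,.016),c.min(0),c.max(0))
print("ends",cast(p,(277,83),.018),cast(p,(276,262),.009))
for y in (60,120,180,240): print(y,[int(v) for v in hsv[y,340:392,2]])
c=big(mask(im,(0,0,130),(180,60,255)),(0,30,120,290));print("tray",planerect(p,c,.014))
E
```

```text
tongs [  0.6608  -0.0071  24.2495 168.9999   5.5807] [263.  83.] [290. 260.]
ends [0.6527 0.0768 0.018 ] [ 0.6706 -0.0965  0.009 ]
60 [115, 115, 116, 117, 116, 116, 113, 73, 36, 34, 35, 35, 35, 35, 36, 35, 34, 36, 35, 35, 35, 35, 40, 66, 87, 95, 100, 100, 99, 99, 101, 99, 99, 100, 100, 102, 102, 103, 99, 98, 98, 98, 99, 94, 90, 102, 99, 99, 99, 101, 101, 99]
120 [115, 117, 119, 115, 35, 36, 34, 35, 36, 37, 35, 35, 36, 36, 35, 35, 33, 36, 43, 78, 90, 102, 104, 103, 103, 100, 100, 100, 98, 99, 102, 102, 101, 101, 98, 98, 99, 100, 95, 90, 103, 102, 103, 102, 100, 102, 103, 102, 104, 103, 104, 105]
180 [77, 47, 45, 46, 46, 45, 44, 44, 44, 44, 42, 41, 39, 41, 52, 86, 95, 104, 102, 103, 100, 99, 99, 96, 99, 100, 102, 100, 101, 100, 99, 100, 101, 90, 95, 158, 158, 156, 156, 157, 157, 157, 157, 157, 157, 157, 157, 157, 157, 157, 157, 157]
240 [35, 35, 36, 37, 33, 37, 38, 35, 36, 39, 60, 88, 96, 103, 100, 99, 98, 99, 97, 98, 100, 100, 100, 99, 98, 98, 100, 98, 93, 136, 156, 157, 155, 156, 157, 156, 159, 159, 160, 158, 157, 160, 160, 158, 159, 160, 159, 159, 157, 158, 159, 158]
tray [  0.4471  -0.0218 105.1725 219.9751   2.4049]
```

```bash
python3 - <<'E'
from h import *
p=manip.camera_params("wrist")
P=np.array([cast(p,u,.073)[:2] for u in((363,60),(359,120),(354.5,180),(350.5,240))]);print(P)
vx,vy,x0,y0=cv2.fitLine(P.astype(np.float32),cv2.DIST_L2,0,.01,.01).ravel();print(x0,y0,np.degrees(np.arctan2(vy,vx)))
print(cast(p,(364,42),.073),cast(p,(344,257),.009),cast(p,(378,42),.073))
print(delta((.6608,-.0075,.005)))
E
```

```text
[[ 0.7123  0.0958]
 [ 0.7167  0.0547]
 [ 0.7211  0.0094]
 [ 0.7263 -0.0405]]
0.7190981 0.029860325 -84.15855
[0.7109 0.1075 0.073 ] [ 0.7396 -0.0832  0.009 ] [0.7207 0.1085 0.073 ]
[ 0.1957 -0.0495  7.8274]
```

Call:
move_arm(targets=[{"x": 0.2,"y": -0.05,"z": 3,"grip": 50},{"x": 0.2,"y": -0.05,"z": 5,"grip": 50},{"x": 0.2,"y": -0.05,"z": 6.5,"grip": 50},{"x": 0.2,"y": -0.05,"z": 7.5,"grip": 50},{"x": 0.2,"y": -0.05,"z": 7.8,"grip": 50},{"x": 0.2,"y": -0.05,"z": 7.8,"grip": 50},{"x": 0.2,"y": -0.05,"z": 7.8,"grip": 10},{"x": 0.2,"y": -0.05,"z": 7.8,"grip": 10},{"x": 0.2,"y": -0.05,"z": 7.8,"grip": 10},{"x": 0.2,"y": -0.05,"z": 7.8,"grip": 10},{"x": 0.2,"y": -0.05,"z": 7.8,"grip": 10},{"x": 0.2,"y": -0.05,"z": 7.8,"grip": 10},{"x": 0.2,"y": -0.05,"z": 6,"grip": 10},{"x": 0.2,"y": -0.05,"z": 4,"grip": 10},{"x": 0.2,"y": -0.05,"z": 4,"grip": 10},{"x": 0.2,"y": -0.05,"z": 4,"grip": 10}])

```text
invalid input
```

```bash
python3 - <<'E'
from h import *
tcp();print(delta((.447,-.0225,.1)))
E
```

```text
t 1.87 tcp [ 0.6628 -0.0123  0.2007] xaxis deg 96.21924729695644 yaxis deg 6.219283360122353 z [-0.0012  0.0004 -1.    ] F [-0.834   1.2655  0.3023] w 0.05 q [-0.3704  0.5111  0.4198  1.6378 -0.2333  1.0437  0.2286]
[ 0.5278 -8.6206  4.0375]
```

Call:
move_arm(targets=[{"x": 0.2,"y": -0.05,"z": 3,"turn": 0,"grip": 50},{"x": 0.2,"y": -0.05,"z": 5,"turn": 0,"grip": 50},{"x": 0.2,"y": -0.05,"z": 6.5,"turn": 0,"grip": 50},{"x": 0.2,"y": -0.05,"z": 7.5,"turn": 0,"grip": 50},{"x": 0.2,"y": -0.05,"z": 7.8,"turn": 0,"grip": 50},{"x": 0.2,"y": -0.05,"z": 7.8,"turn": 0,"grip": 50},{"x": 0.2,"y": -0.05,"z": 7.8,"turn": 0,"grip": 10},{"x": 0.2,"y": -0.05,"z": 7.8,"turn": 0,"grip": 10},{"x": 0.2,"y": -0.05,"z": 7.8,"turn": 0,"grip": 10},{"x": 0.2,"y": -0.05,"z": 7.8,"turn": 0,"grip": 10},{"x": 0.2,"y": -0.05,"z": 7.8,"turn": 0,"grip": 10},{"x": 0.2,"y": -0.05,"z": 7.8,"turn": 0,"grip": 10},{"x": 0.2,"y": -0.05,"z": 6,"turn": 0,"grip": 10},{"x": 0.2,"y": -0.05,"z": 4,"turn": 0,"grip": 10},{"x": 0.2,"y": -0.05,"z": 4,"turn": 0,"grip": 10},{"x": 0.2,"y": -0.05,"z": 4,"turn": 0,"grip": 10}])

```text
time: 3.2
tcp_pos: [0.6649, -0.008, 0.107]
ee_rot: [2.093, 2.334, 0.011]
force: [0.5, -0.5, -1.4]
width: 0.0198
finger_force: 60.0
```

```bash
python3 - <<'E'
from h import *
tcp();print(delta((.447,-.0225,.1)))
E
```

```text
t 3.2 tcp [ 0.6649 -0.008   0.107 ] xaxis deg 96.23015278662186 yaxis deg 6.230271530420806 z [ 0.0097  0.0008 -1.    ] F [ 0.5293 -0.5378 -1.371 ] w 0.0198 q [-0.3496  0.6117  0.3821  1.7109 -0.2861  0.8643  0.2635]
[ 0.3678 -8.7304  0.1966]
```

Call:
move_arm(targets=[{"x": 0.35,"y": -8.7,"z": 0,"turn": 0.75,"grip": 10},{"x": 0.35,"y": -8.7,"z": 0,"turn": 0.75,"grip": 10},{"x": 0.35,"y": -8.7,"z": 0,"turn": 0.75,"grip": 10},{"x": 0.35,"y": -8.7,"z": 0,"turn": 0.75,"grip": 10},{"x": 0.35,"y": -8.7,"z": 0,"turn": 0.75,"grip": 10},{"x": 0.35,"y": -8.7,"z": 0,"turn": 0.75,"grip": 10},{"x": 0.35,"y": -8.7,"z": 0,"turn": 0.75,"grip": 10},{"x": 0.35,"y": -8.7,"z": 0,"turn": 0.75,"grip": 10},{"x": 0.35,"y": -8.7,"z": 0,"turn": 0.75,"grip": 10},{"x": 0.35,"y": -8.7,"z": 2.4,"turn": 0.75,"grip": 10},{"x": 0.35,"y": -8.7,"z": 2.4,"turn": 0.75,"grip": 10}])

```text
time: 4.12
tcp_pos: [0.446, -0.0221, 0.0397]
ee_rot: [2.17, 2.27, 0.002]
force: [-0.5, 0.2, -2.2]
width: 0.0204
finger_force: 59.9
```

```bash
python3 - <<'E'
from h import *
im,p=snap("side","s1");tcp();print(delta((.447,-.0225,.01)))
E
```

```text
t 4.17 tcp [ 0.4436 -0.0223  0.0373] xaxis deg 92.58219073272573 yaxis deg 2.5819955037695115 z [-0.0038 -0.0011 -1.    ] F [-1.7807  0.5413 -3.2609] w 0.02 q [-0.3881  0.4428  0.3586  2.2559 -0.3214  0.4932  0.2694]
[-0.0142  0.1411  1.0934]
```

View pics/s1.png

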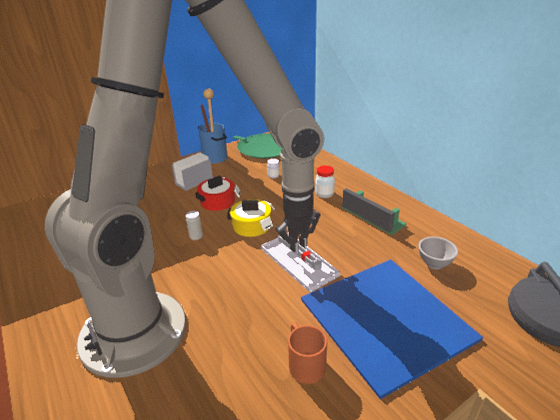

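The tongs are held just over the tray, with the clip at (303,257). I'll lower and release.

Call:
move_arm(targets=[{"x": 0,"y": 0.1,"z": 0.6,"turn": 0,"grip": 10},{"x": 0,"y": 0.1,"z": 1.0,"turn": 0,"grip": 10},{"x": 0,"y": 0.1,"z": 1.15,"turn": 0,"grip": 10},{"x": 0,"y": 0.1,"z": 1.15,"turn": 0,"grip": 10},{"x": 0,"y": 0.1,"z": 1.15,"turn": 0,"grip": 38},{"x": 0,"y": 0.1,"z": 1.15,"turn": 0,"grip": 38},{"x": 0,"y": 0.1,"z": 1.15,"turn": 0,"grip": 38},{"x": 0,"y": 0.1,"z": 0.6,"turn": 0,"grip": 38},{"x": 0,"y": 0.1,"z": -1,"turn": 0,"grip": 38},{"x": 0,"y": 0.1,"z": -3,"turn": 0,"grip": 60},{"x": 0,"y": 0.1,"z": -6,"turn": 0,"grip": 60},{"x": 0,"y": 0.1,"z": -6,"turn": 0,"grip": 60},{"x": 0,"y": 0.1,"z": -6,"turn": 0,"grip": 60}])

```text
time: 5.25
tcp_pos: [0.4512, -0.0226, 0.1986]
ee_rot: [2.169, 2.263, 0.018]
force: [1.7, -0.8, -0.2]
width: 0.0599
finger_force: 0.0
```

```bash
python3 - <<'E'
from h import *
im,p=snap("wrist","w2");tcp();print(p["pose"][:3])
im2,p2=snap("scene","sc2")
o=cv2.resize(im2[120:290,160:370],None,fx=2,fy=2)
v=np.zeros((420,800,3),np.uint8);v[:,:400]=cv2.resize(im,(400,300))[:0].shape and 0
v[:300,:400]=cv2.resize(im,(400,300));v[:340,400:]=o[:,:400]
cv2.imwrite("pics/c2.png",v)
E
```

```text
t 5.3 tcp [ 0.4497 -0.0221  0.1956] xaxis deg 92.52408656094691 yaxis deg 2.5226663056525673 z [ 0.0093  0.003  -1.    ] F [-0.4894 -0.0098  0.0255] w 0.06 q [-0.5596  0.1455  0.5237  2.1425 -0.0988  0.8658  0.067 ]
[[ 0.999   0.038   0.0242  0.4466]
 [ 0.0432 -0.9592 -0.2794  0.0488]
 [ 0.0126  0.2802 -0.9599  0.3417]]
```

View pics/c2.png

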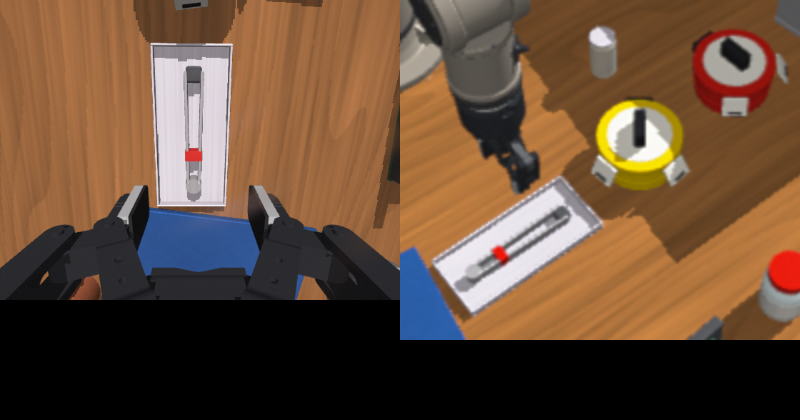

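The tongs lie well inside the tray. Next is yellow.

Call:
move_arm(targets=[{"x": 7.15,"y": 1.25,"z": 0,"turn": -9.5,"grip": 60},{"x": 7.15,"y": 1.25,"z": 0,"turn": -9.5,"grip": 60},{"x": 7.15,"y": 1.25,"z": 0,"turn": -9.5,"grip": 60},{"x": 7.15,"y": 1.25,"z": 0,"turn": -9.5,"grip": 60},{"x": 7.15,"y": 1.25,"z": 0,"turn": -9.5,"grip": 60},{"x": 7.15,"y": 1.25,"z": 0,"turn": -9.5,"grip": 60},{"x": 7.15,"y": 1.25,"z": 0,"turn": -9.5,"grip": 60},{"x": 7.15,"y": 1.25,"z": 0,"turn": -9.5,"grip": 60},{"x": 7.15,"y": 1.25,"z": 0,"turn": -9.5,"grip": 60},{"x": 7.15,"y": 1.25,"z": 0,"turn": -9.5,"grip": 60},{"x": 7.15,"y": 1.25,"z": 0,"turn": -9.5,"grip": 60}])

```text
time: 6.27
tcp_pos: [0.4698, 0.157, 0.1908]
ee_rot: [-1.078, -2.95, 0.001]
force: [-0.1, -0.7, -0.0]
width: 0.06
finger_force: 0.0
```

```bash
python3 - <<'E'
from h import *
im,p=snap("wrist","w3");tcp()
k=big(mask(im,(0,0,0),(180,255,60)),(100,0,460,230)); print(planerect(p,k,.09),k.min(0),k.max(0))
E
```

```text
t 6.32 tcp [0.4699 0.1571 0.191 ] xaxis deg 139.90214328474292 yaxis deg 49.90215019613753 z [-0.0005 -0.0002 -1.    ] F [0.0978 0.2389 0.7844] w 0.0597 q [-0.6911  0.231   0.2816  2.0339 -0.0821  0.8877  0.5063]
[ 0.4274  0.1985 16.8807 46.774  53.9087] [269.  87.] [298. 159.]
```

View pics/w3.png

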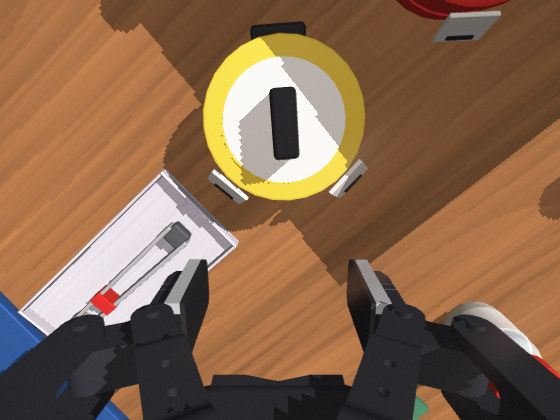

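The yellow grip centre is at pixel (284,122), with the hinge at the top (277,30) and both flaps open at (228,186) and (349,178).

Call:
move_arm(targets=[{"x": 1.2,"y": 0.17,"z": 0,"turn": -0.8,"grip": 60},{"x": 2.37,"y": 0.17,"z": 0.5,"turn": -0.8,"grip": 60},{"x": 2.37,"y": 0.17,"z": 1.5,"turn": -0.8,"grip": 60},{"x": 2.37,"y": 0.17,"z": 3,"turn": -0.8,"grip": 60},{"x": 2.37,"y": 0.17,"z": 4.3,"turn": -0.8,"grip": 60},{"x": 2.37,"y": 0.17,"z": 4.95,"turn": -0.8,"grip": 60},{"x": 2.37,"y": 0.17,"z": 4.95,"turn": -0.8,"grip": 60},{"x": 2.37,"y": 0.17,"z": 4.95,"turn": -0.8,"grip": 5},{"x": 2.37,"y": 0.17,"z": 4.95,"turn": -0.8,"grip": 5},{"x": 2.37,"y": 0.17,"z": 4.95,"turn": -0.8,"grip": 5},{"x": 2.37,"y": 0.17,"z": 4.95,"turn": -0.8,"grip": 5},{"x": 2.37,"y": 0.17,"z": 4.95,"turn": -0.8,"grip": 5},{"x": 2.37,"y": 0.17,"z": 4.95,"turn": -0.8,"grip": 5},{"x": 2.37,"y": 0.17,"z": 4.95,"turn": -0.8,"grip": 5}])

```text
time: 7.48
tcp_pos: [0.4285, 0.1994, 0.0691]
ee_rot: [0.97, 2.986, 0.004]
force: [-0.4, -0.9, 7.9]
width: 0.0167
finger_force: 59.7
```

```bash
python3 - <<'E'
from h import *
tcp();print(delta((.6,.02,.09)))
p=manip.camera_params("scene");print("jar",cast(p,(354,255),.095),cast(p,(352,275),0))
E
```

```text
t 7.48 tcp [0.4285 0.1994 0.0691] xaxis deg 143.99199404120273 yaxis deg 53.99213696009607 z [ 0.0024  0.0019 -1.    ] F [-0.4347 -0.8995  7.8826] w 0.0167 q [-0.7306  0.3925  0.196   2.1749 -0.1365  0.5822  0.5072]
[-9.768  -1.7716 -0.8332]
jar [0.7267 0.2115 0.095 ] [0.7402 0.2084 0.    ]
```

Call:
move_arm(targets=[{"x": 0,"y": 0,"z": -1.2,"turn": 0,"grip": 5},{"x": 0,"y": 0,"z": -1.2,"turn": 0,"grip": 5},{"x": -1,"y": -0.23,"z": -1.2,"turn": 0.65,"grip": 5},{"x": -2.2,"y": -0.5,"z": -1.2,"turn": 0.65,"grip": 5},{"x": -3.4,"y": -0.8,"z": -1.2,"turn": 0.65,"grip": 5},{"x": -4.6,"y": -1.05,"z": -1.2,"turn": 0.65,"grip": 5},{"x": -5.8,"y": -1.35,"z": -1.2,"turn": 0.65,"grip": 5},{"x": -7,"y": -1.6,"z": -1.2,"turn": 0.65,"grip": 5},{"x": -8.2,"y": -1.9,"z": -1.2,"turn": 0.65,"grip": 5},{"x": -9.4,"y": -2.15,"z": -1.2,"turn": 0.65,"grip": 5},{"x": -10.24,"y": -2.35,"z": -1.2,"turn": 0.65,"grip": 5},{"x": -10.24,"y": -2.35,"z": -0.7,"turn": 0.65,"grip": 5},{"x": -10.24,"y": -2.35,"z": -0.25,"turn": 0.65,"grip": 5},{"x": -10.24,"y": -2.35,"z": -0.25,"turn": 0.65,"grip": 5},{"x": -10.24,"y": -2.35,"z": -0.25,"turn": 0.65,"grip": 5}])

```text
time: 8.73
tcp_pos: [0.5982, 0.0022, 0.0725]
ee_rot: [-1.051, -2.957, 0.001]
force: [1.1, 0.5, -3.4]
width: 0.0168
finger_force: 64.6
```

```bash
cat >> h.py <<'E'
N=np.array([.9949,.1011]);C=np.array([.7205,.0135])
def barstat():
    o=manip.get_obs();d=C-o["tcp_pos"][:2];print("dist to face",d@N,"lateral",d@np.array([-N[1],N[0]]))
    r=R.from_rotvec(o["ee_rot"]).inv();print("unit n in tool",r.apply([*N,0]))
E
python3 - <<'E'
from h import *
tcp();barstat()
im,p=snap("scene","sc3");im2,_=snap("wrist","w4");im3,_=snap("side","s3")
v=np.zeros((600,800,3),np.uint8);v[:300,:400]=cv2.resize(im2,(400,300));v[:300,400:]=cv2.resize(im[245:365,200:360],(400,300),interpolation=cv2.INTER_CUBIC);v[300:,:400]=cv2.resize(im3[150:270,270:430],(400,300),interpolation=cv2.INTER_CUBIC);cv2.imwrite("pics/c3.png",v)
E
```

```text
t 8.73 tcp [0.5982 0.0022 0.0725] xaxis deg 140.85642188739723 yaxis deg 50.85672150159374 z [-0.0034  0.0006 -1.    ] F [ 1.1465  0.4977 -3.3573] w 0.0168 q [-0.2925  0.5551  0.2458  1.8791 -0.194   0.7337  0.9505]
dist to face 0.12281114667948519 lateral -0.0011348400808074022
unit n in tool [-0.7078  0.7065 -0.0034]
```

View pics/c3.png

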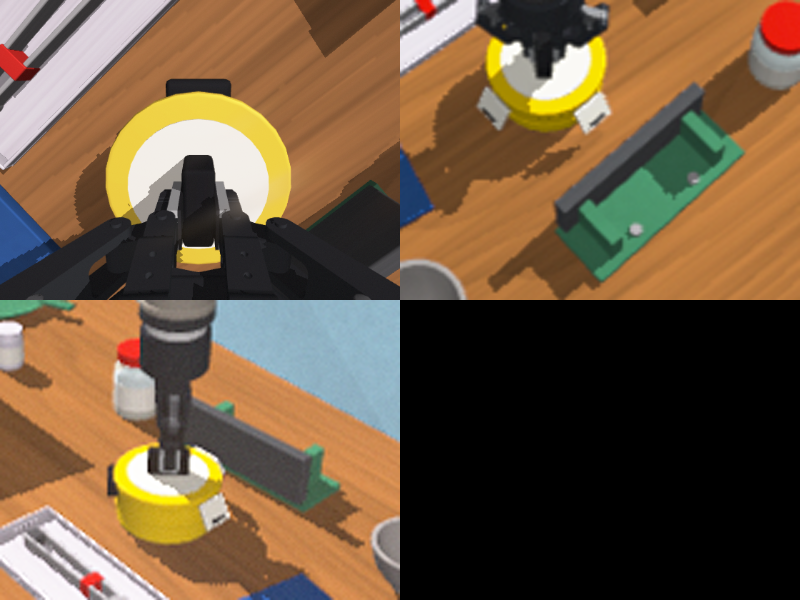

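Yellow is held, with its left flap facing the bar face. Both flaps are still out, at (590,110) and (493,105). I'll push in steps.

Call:
move_arm(targets=[{"x": -0.4,"y": 0.4,"z": 0,"turn": 0,"grip": 5},{"x": -0.8,"y": 0.8,"z": 0,"turn": 0,"grip": 5},{"x": -1.1,"y": 1.1,"z": 0,"turn": 0,"grip": 5},{"x": -1.3,"y": 1.3,"z": 0,"turn": 0,"grip": 5},{"x": -1.45,"y": 1.45,"z": 0,"turn": 0,"grip": 5},{"x": -1.45,"y": 1.45,"z": 0,"turn": 0,"grip": 5},{"x": -1.52,"y": 1.52,"z": 0,"turn": 0,"grip": 5},{"x": -1.52,"y": 1.52,"z": 0,"turn": 0,"grip": 5},{"x": -1.52,"y": 1.52,"z": 0,"turn": 0,"grip": 5}])

```text
time: 9.63
tcp_pos: [0.6532, 0.0061, 0.0738]
ee_rot: [-1.055, -2.959, 0.0]
force: [0.1, 0.2, -2.1]
width: 0.0165
finger_force: 64.6
```

```bash
python3 - <<'E'
from h import *
tcp();barstat()
E
```

```text
t 9.63 tcp [0.6532 0.0061 0.0738] xaxis deg 140.74796733825994 yaxis deg 50.74796783344644 z [-0.0001 -0.     -1.    ] F [ 0.1132  0.2452 -2.1026] w 0.0165 q [-0.281   0.6256  0.2474  1.7431 -0.2017  0.7979  0.9485]
dist to face 0.06767904363624878 lateral 0.0005639272938609101
unit n in tool [-0.7065  0.7078 -0.0001]
```

Call:
move_arm(targets=[{"x": -0.03,"y": 0.03,"z": 0,"turn": 0,"grip": 5},{"x": -0.06,"y": 0.06,"z": 0,"turn": 0,"grip": 5},{"x": -0.06,"y": 0.06,"z": 0,"turn": 0,"grip": 5},{"x": -0.06,"y": 0.06,"z": 0,"turn": 0,"grip": 5}])

```text
time: 9.97
tcp_pos: [0.6542, 0.0062, 0.0734]
ee_rot: [-1.054, -2.957, 0.002]
force: [-4.8, 0.0, -0.5]
width: 0.0167
finger_force: 64.9
```

```bash
python3 - <<'E'
from h import *
tcp();barstat()
E
```

```text
t 9.97 tcp [0.6542 0.0062 0.0734] xaxis deg 140.74322335488827 yaxis deg 50.74344652177946 z [-0.0028 -0.0001 -1.    ] F [-4.7961  0.0146 -0.4995] w 0.0167 q [-0.2804  0.6287  0.2474  1.7383 -0.2018  0.8023  0.9484]
dist to face 0.06666303160128981 lateral 0.0005841293236103278
unit n in tool [-0.7064  0.7078 -0.0028]
```

Call:
move_arm(targets=[{"x": -0.05,"y": 0.05,"z": 0,"turn": 0,"grip": 5},{"x": -0.1,"y": 0.1,"z": 0,"turn": 0,"grip": 5},{"x": -0.1,"y": 0.1,"z": 0,"turn": 0,"grip": 5},{"x": -0.1,"y": 0.1,"z": 0,"turn": 0,"grip": 5}])

```text
time: 10.3
tcp_pos: [0.6545, 0.0061, 0.0726]
ee_rot: [-1.053, -2.95, 0.006]
force: [-12.9, -1.1, 3.9]
width: 0.0166
finger_force: 65.5
```

```bash
python3 - <<'E'
from h import *
tcp();barstat()
E
```

```text
t 10.3 tcp [0.6545 0.0061 0.0726] xaxis deg 140.72321238002732 yaxis deg 50.72591113536259 z [-0.0097 -0.0003 -1.    ] F [-12.9394  -1.1267   3.9247] w 0.0166 q [-0.2797  0.6331  0.2475  1.7323 -0.2019  0.811   0.9482]
dist to face 0.06645523454626727 lateral 0.0006677457768957517
unit n in tool [-0.7061  0.7081 -0.0097]
```

Hard contact at 66.5 mm with 13 N, so the left flap is shut. I'll back off and turn +90°.

Call:
move_arm(targets=[{"x": 0.5,"y": -0.5,"z": 0,"turn": 0,"grip": 5},{"x": 1.2,"y": -1.2,"z": 0,"turn": 0,"grip": 5},{"x": 1.75,"y": -1.75,"z": 0,"turn": -1.3,"grip": 5},{"x": 1.75,"y": -1.75,"z": 0,"turn": -2.6,"grip": 5},{"x": 1.75,"y": -1.75,"z": 0,"turn": -3.9,"grip": 5},{"x": 1.75,"y": -1.75,"z": 0,"turn": -5.2,"grip": 5},{"x": 1.75,"y": -1.75,"z": 0,"turn": -6.5,"grip": 5},{"x": 1.75,"y": -1.75,"z": 0,"turn": -7.8,"grip": 5},{"x": 1.75,"y": -1.75,"z": 0,"turn": -9.1,"grip": 5},{"x": 1.75,"y": -1.75,"z": 0,"turn": -10.4,"grip": 5},{"x": 1.75,"y": -1.75,"z": 0,"turn": -11.7,"grip": 5},{"x": 1.75,"y": -1.75,"z": 0,"turn": -13,"grip": 5},{"x": 1.75,"y": -1.75,"z": 0,"turn": -14.3,"grip": 5},{"x": 1.75,"y": -1.75,"z": 0,"turn": -15.6,"grip": 5},{"x": 1.75,"y": -1.75,"z": 0,"turn": -16.9,"grip": 5},{"x": 1.75,"y": -1.75,"z": 0,"turn": -18,"grip": 5},{"x": 1.75,"y": -1.75,"z": 0,"turn": -18,"grip": 5},{"x": 1.75,"y": -1.75,"z": 0,"turn": -18,"grip": 5}])

```text
time: 11.8
tcp_pos: [0.5982, 0.0003, 0.074]
ee_rot: [-1.341, 2.84, -0.0]
force: [-1.4, 0.2, -1.4]
width: 0.0165
finger_force: 64.6
```

```bash
python3 - <<'E'
from h import *
tcp();barstat()
im,p=snap("scene","sc4");im3,_=snap("side","s4")
v=np.zeros((300,800,3),np.uint8);v[:300,400:]=cv2.resize(im[245:365,200:360],(400,300),interpolation=cv2.INTER_CUBIC);v[:,:400]=cv2.resize(im3[150:270,270:430],(400,300),interpolation=cv2.INTER_CUBIC);cv2.imwrite("pics/c4.png",v)
E
```

```text
t 11.8 tcp [0.5982 0.0003 0.074 ] xaxis deg -129.44648487016104 yaxis deg 140.553467237469 z [ 0.0013  0.0004 -1.    ] F [-1.3806  0.2291 -1.4409] w 0.0165 q [ 0.0135  0.5444 -0.1555  1.8602  0.1183  0.7446  2.2463]
dist to face 0.12300748949374835 lateral 0.0007646585533248179
unit n in tool [-0.7102 -0.704   0.0013]
```

View pics/c4.png

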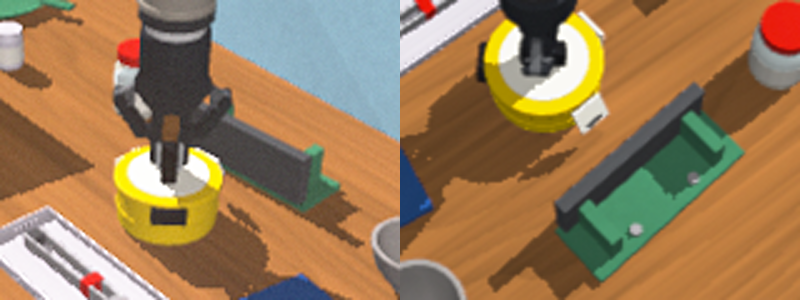

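The right flap at (590,113) now faces the bar, and the left one at (590,25) looks flush.

Call:
move_arm(targets=[{"x": -0.4,"y": -0.4,"z": 0,"turn": 0,"grip": 5},{"x": -0.8,"y": -0.8,"z": 0,"turn": 0,"grip": 5},{"x": -1.1,"y": -1.1,"z": 0,"turn": 0,"grip": 5},{"x": -1.3,"y": -1.3,"z": 0,"turn": 0,"grip": 5},{"x": -1.45,"y": -1.45,"z": 0,"turn": 0,"grip": 5},{"x": -1.52,"y": -1.52,"z": 0,"turn": 0,"grip": 5},{"x": -1.58,"y": -1.58,"z": 0,"turn": 0,"grip": 5},{"x": -1.63,"y": -1.63,"z": 0,"turn": 0,"grip": 5},{"x": -1.68,"y": -1.68,"z": 0,"turn": 0,"grip": 5},{"x": -1.68,"y": -1.68,"z": 0,"turn": 0,"grip": 5},{"x": -1.68,"y": -1.68,"z": 0,"turn": 0,"grip": 5}])

```text
time: 12.82
tcp_pos: [0.6542, 0.0062, 0.0731]
ee_rot: [1.344, -2.834, -0.002]
force: [-5.2, -0.2, -1.0]
width: 0.0166
finger_force: 64.9
```

```bash
python3 - <<'E'
from h import *
tcp();barstat()
E
```

```text
t 12.82 tcp [0.6542 0.0062 0.0731] xaxis deg -129.25917375726132 yaxis deg 140.74014388214556 z [-0.0048 -0.0006 -1.    ] F [-5.1984 -0.2468 -0.9794] w 0.0166 q [ 0.0013  0.6219 -0.1484  1.715   0.1183  0.8183  2.2553]
dist to face 0.06667781043866595 lateral 0.0005724866315475101
unit n in tool [-0.7079 -0.7064 -0.0049]
```

Call:
move_arm(targets=[{"x": -0.05,"y": -0.05,"z": 0,"turn": 0,"grip": 5},{"x": -0.1,"y": -0.1,"z": 0,"turn": 0,"grip": 5},{"x": -0.12,"y": -0.12,"z": 0,"turn": 0,"grip": 5},{"x": -0.12,"y": -0.12,"z": 0,"turn": 0,"grip": 5}])

```text
time: 13.15
tcp_pos: [0.6545, 0.0062, 0.0723]
ee_rot: [1.34, -2.827, -0.006]
force: [-16.7, -1.3, 4.9]
width: 0.0166
finger_force: 65.7
```

Call:
move_arm(targets=[{"x": 0.5,"y": 0.5,"z": 0,"turn": 0,"grip": 5},{"x": 1.2,"y": 1.2,"z": 0,"turn": 0,"grip": 5},{"x": 1.7,"y": 1.7,"z": -0.5,"turn": 1.3,"grip": 5},{"x": 1.7,"y": 1.7,"z": -1.5,"turn": 2.6,"grip": 5},{"x": 1.7,"y": 1.7,"z": -2.7,"turn": 3.9,"grip": 5},{"x": 1.7,"y": 1.7,"z": -2.7,"turn": 5.2,"grip": 5},{"x": 1.7,"y": 1.7,"z": -2.7,"turn": 6.5,"grip": 5},{"x": 1.7,"y": 1.7,"z": -2.7,"turn": 7.8,"grip": 5},{"x": 1.7,"y": 1.7,"z": -2.7,"turn": 9.1,"grip": 5},{"x": 1.7,"y": 1.7,"z": -2.7,"turn": 10.4,"grip": 5},{"x": 1.7,"y": 1.7,"z": -2.7,"turn": 11.7,"grip": 5},{"x": 1.7,"y": 1.7,"z": -2.7,"turn": 13,"grip": 5},{"x": 1.7,"y": 1.7,"z": -2.7,"turn": 14.3,"grip": 5},{"x": 1.7,"y": 1.7,"z": -2.7,"turn": 15.6,"grip": 5},{"x": 1.7,"y": 1.7,"z": -2.7,"turn": 16,"grip": 5},{"x": 1.7,"y": 1.7,"z": -2.7,"turn": 16,"grip": 5}])

```text
time: 14.48
tcp_pos: [0.6011, 0.0011, 0.1414]
ee_rot: [0.794, 3.039, 0.0]
force: [0.4, -0.7, -2.6]
width: 0.0161
finger_force: 64.6
```

```bash
python3 - <<'E'
from h import *
tcp();barstat();print(delta((.483,-.381,.14)))
p=manip.camera_params("scene");print("mug",cast(p,(92,255),0),"molc",cast(p,(206,370),.055))
im,p=snap("scene","sc5");im3,_=snap("side","s5")
v=np.zeros((300,800,3),np.uint8);v[:300,400:]=cv2.resize(im[225:345,190:350],(400,300),interpolation=cv2.INTER_CUBIC);v[:,:400]=cv2.resize(im3[130:250,260:420],(400,300),interpolation=cv2.INTER_CUBIC);cv2.imwrite("pics/c5.png",v)
E
```

```text
t 14.48 tcp [0.6011 0.0011 0.1414] xaxis deg 150.69905807745698 yaxis deg 60.699066126856934 z [ 0.0006  0.     -1.    ] F [ 0.4144 -0.739  -2.627 ] w 0.0161 q [-0.235   0.4566  0.1694  1.8301 -0.098   0.8623  1.0406]
dist to face 0.12002969467589188 lateral 0.0002221878024616132
unit n in tool [-0.8181  0.5751  0.0006]
[ -3.3608 -15.6423   0.0543]
mug [ 0.2683 -0.3266  0.    ] molc [ 0.7356 -0.2452  0.055 ]
```

View pics/c5.png

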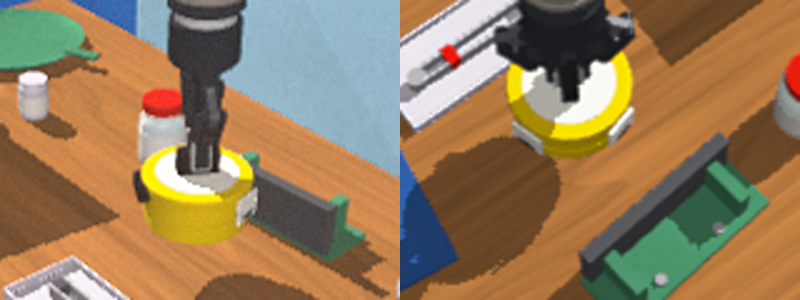

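Both yellow flaps now hang flat, at (527,135) and (622,125). I'll carry it to the board.

Call:
move_arm(targets=[{"x": -0.33,"y": -1.5,"z": 0,"turn": 0,"grip": 5},{"x": -0.65,"y": -3,"z": 0,"turn": 0,"grip": 5},{"x": -1,"y": -4.5,"z": 0,"turn": 0,"grip": 5},{"x": -1.3,"y": -6,"z": 0,"turn": 0,"grip": 5},{"x": -1.6,"y": -7.5,"z": 0,"turn": 0,"grip": 5},{"x": -1.95,"y": -9,"z": 0,"turn": 0,"grip": 5},{"x": -2.25,"y": -10.5,"z": 0,"turn": 0,"grip": 5},{"x": -2.6,"y": -12,"z": 0,"turn": 0,"grip": 5},{"x": -2.9,"y": -13.5,"z": 0,"turn": 0,"grip": 5},{"x": -3.2,"y": -14.9,"z": 0,"turn": 0,"grip": 5},{"x": -3.35,"y": -15.65,"z": 0,"turn": 0,"grip": 5},{"x": -3.35,"y": -15.65,"z": 0,"turn": 0,"grip": 5},{"x": -3.35,"y": -15.65,"z": 0,"turn": 0,"grip": 5},{"x": -3.35,"y": -15.65,"z": 1,"turn": 0,"grip": 5},{"x": -3.35,"y": -15.65,"z": 1.8,"turn": 0,"grip": 5},{"x": -3.35,"y": -15.65,"z": 1.8,"turn": 0,"grip": 5}])

```text
time: 15.92
tcp_pos: [0.4819, -0.3776, 0.0926]
ee_rot: [-0.786, -3.035, -0.006]
force: [-0.1, 0.1, -3.4]
width: 0.0166
finger_force: 64.5
```

```bash
python3 - <<'E'
from h import *
tcp();print(delta((.483,-.381,.0825)))
E
```

```text
t 15.92 tcp [ 0.4819 -0.3776  0.0926] xaxis deg 150.95544420073227 yaxis deg 60.95471377731052 z [-0.0051  0.005  -1.    ] F [-0.0586  0.0838 -3.4325] w 0.0166 q [ 0.3959  0.5447  0.2253  1.8308 -0.1653  0.7913  1.7709]
[-0.1081 -0.0962  0.4012]
```

Call:
move_arm(targets=[{"x": 0,"y": 0,"z": 0.3,"turn": 0,"grip": 5},{"x": 0,"y": 0,"z": 0.42,"turn": 0,"grip": 5},{"x": 0,"y": 0,"z": 0.42,"turn": 0,"grip": 5},{"x": 0,"y": 0,"z": 0.42,"turn": 0,"grip": 5},{"x": 0,"y": 0,"z": 0.42,"turn": 0,"grip": 60},{"x": 0,"y": 0,"z": 0.42,"turn": 0,"grip": 60},{"x": 0,"y": 0,"z": 0.42,"turn": 0,"grip": 60},{"x": 0,"y": 0,"z": 0.42,"turn": 0,"grip": 60},{"x": 0,"y": 0,"z": -0.6,"turn": 0,"grip": 60},{"x": 0,"y": 0,"z": -2,"turn": 0,"grip": 60},{"x": 0,"y": 0,"z": -4.5,"turn": 0,"grip": 60},{"x": 0,"y": 0,"z": -4.5,"turn": 0,"grip": 60},{"x": 0,"y": 0,"z": -4.5,"turn": 0,"grip": 60}])

```text
time: 17.0
tcp_pos: [0.4856, -0.3837, 0.2151]
ee_rot: [0.791, 3.03, -0.005]
force: [0.1, -0.9, 0.1]
width: 0.06
finger_force: 0.0
```

```bash
python3 - <<'E'
from h import *
tcp();im,p=snap("scene","sc6");im2,p2=snap("side","s6")
k=big(mask(im,(0,0,0),(180,255,60)),(316,135,340,158))
if k is not None: print(planerect(p,k,.09),k.min(0),k.max(0))
print(delta((.44,.38,.2)))
v=np.hstack([cv2.resize(im,(400,300)),cv2.resize(im2,(400,300))]);cv2.imwrite("pics/c6.png",v)
E
```

```text
t 17.0 tcp [ 0.4856 -0.3837  0.2151] xaxis deg 150.72549169976762 yaxis deg 60.725248339045386 z [ 0.0089 -0.0055 -0.9999] F [ 0.1165 -0.9113  0.085 ] w 0.06 q [ 0.3663  0.401   0.2661  1.7358 -0.1223  1.0103  1.7362]
[ 0.4137  0.3805 55.9851 29.0708  6.8538] [321. 139.] [334. 154.]
[16.4012 25.7354  0.3592]
```

View pics/c6.png

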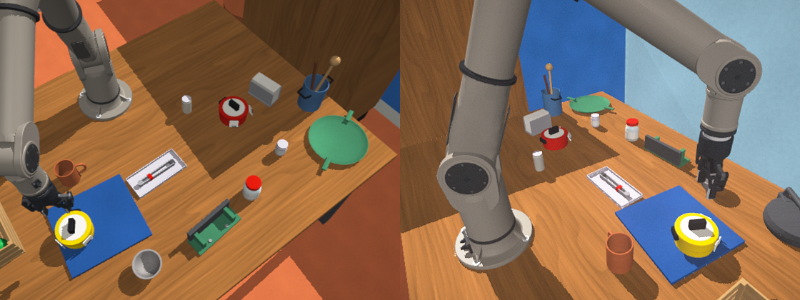

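Yellow stands on the board at (75,232). Red is unmoved at (233,108), so I'll fetch it.

Call:
move_arm(targets=[{"x": 0.8,"y": 1.3,"z": 0,"turn": 0,"grip": 60},{"x": 1.6,"y": 2.7,"z": 0,"turn": 0,"grip": 60},{"x": 15.85,"y": 26.45,"z": 0.6,"turn": -7.5,"grip": 60},{"x": 15.85,"y": 26.45,"z": 0.6,"turn": -7.5,"grip": 60},{"x": 15.85,"y": 26.45,"z": 0.6,"turn": -7.5,"grip": 60},{"x": 15.85,"y": 26.45,"z": 0.6,"turn": -7.5,"grip": 60},{"x": 15.85,"y": 26.45,"z": 0.6,"turn": -7.5,"grip": 60},{"x": 15.85,"y": 26.45,"z": 0.6,"turn": -7.5,"grip": 60},{"x": 15.85,"y": 26.45,"z": 0.6,"turn": -7.5,"grip": 60},{"x": 15.85,"y": 26.45,"z": 0.6,"turn": -7.5,"grip": 60},{"x": 15.85,"y": 26.45,"z": 0.6,"turn": -7.5,"grip": 60},{"x": 15.85,"y": 26.45,"z": 0.6,"turn": -7.5,"grip": 60},{"x": 15.85,"y": 26.45,"z": 0.6,"turn": -7.5,"grip": 60},{"x": 15.85,"y": 26.45,"z": 0.6,"turn": -7.5,"grip": 60},{"x": 15.85,"y": 26.45,"z": 0.6,"turn": -7.5,"grip": 60},{"x": 15.85,"y": 26.45,"z": 0.6,"turn": -7.5,"grip": 60},{"x": 15.85,"y": 26.45,"z": 0.6,"turn": -7.5,"grip": 60},{"x": 15.85,"y": 26.45,"z": 0.6,"turn": -7.5,"grip": 60},{"x": 15.85,"y": 26.45,"z": 0.6,"turn": -7.5,"grip": 60},{"x": 15.85,"y": 26.45,"z": 0.6,"turn": -7.5,"grip": 60}])

```text
time: 18.77
tcp_pos: [0.4567, 0.396, 0.1918]
ee_rot: [0.24, -3.129, -0.004]
force: [-0.7, 0.6, -0.2]
width: 0.06
finger_force: 0.0
```

```bash
python3 - <<'E'
from h import *
tcp()
E
```

```text
t 18.77 tcp [0.4567 0.396  0.1918] xaxis deg -171.24547126780877 yaxis deg 98.75397050704277 z [-0.0036  0.0025 -1.    ] F [-0.7288  0.5723 -0.2278] w 0.06 q [-0.6427  0.4127 -0.2244  1.7571  0.1021  0.9839  0.818 ]
```

```bash
python3 - <<'E'
from h import *
im,p=snap("wrist","w7");tcp()
k=big(mask(im,(0,0,0),(180,255,60)),(180,60,400,220)); q=planerect(p,k,.09);print(q,k.min(0),k.max(0));print(delta((q[0],q[1],.0675)))
E
```

```text
t 18.82 tcp [0.4578 0.3923 0.1916] xaxis deg -171.4096667200773 yaxis deg 98.59028853474193 z [-0.0035 -0.0003 -1.    ] F [-0.1708 -1.3854  0.0183] w 0.0598 q [-0.6402  0.411  -0.2215  1.76    0.1027  0.9846  0.8197]
[ 0.4062  0.3888 46.5781 16.885   7.1128] [265. 101.] [291. 170.]
[2.0423 0.1686 4.9721]
```

View pics/w7.png

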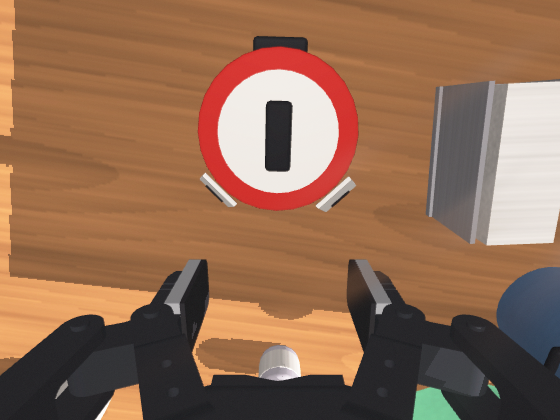

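The red grip centre is at pixel (278,136), with flaps at (218,190) and (336,193). The napkin holder is clear to the right.

Call:
move_arm(targets=[{"x": 1.2,"y": 0.17,"z": 0,"turn": 0.3,"grip": 60},{"x": 2.04,"y": 0.17,"z": 0.5,"turn": 0.3,"grip": 60},{"x": 2.04,"y": 0.17,"z": 1.5,"turn": 0.3,"grip": 60},{"x": 2.04,"y": 0.17,"z": 3,"turn": 0.3,"grip": 60},{"x": 2.04,"y": 0.17,"z": 4.3,"turn": 0.3,"grip": 60},{"x": 2.04,"y": 0.17,"z": 4.95,"turn": 0.3,"grip": 60},{"x": 2.04,"y": 0.17,"z": 4.95,"turn": 0.3,"grip": 60},{"x": 2.04,"y": 0.17,"z": 4.95,"turn": 0.3,"grip": 5},{"x": 2.04,"y": 0.17,"z": 4.95,"turn": 0.3,"grip": 5},{"x": 2.04,"y": 0.17,"z": 4.95,"turn": 0.3,"grip": 5},{"x": 2.04,"y": 0.17,"z": 4.95,"turn": 0.3,"grip": 5},{"x": 2.04,"y": 0.17,"z": 4.95,"turn": 0.3,"grip": 5},{"x": 2.04,"y": 0.17,"z": 4.95,"turn": 0.3,"grip": 5},{"x": 2.04,"y": 0.17,"z": 4.95,"turn": 0.3,"grip": 5}])

```text
time: 19.98
tcp_pos: [0.4103, 0.387, 0.0719]
ee_rot: [-0.185, 3.134, 0.003]
force: [-0.1, -0.5, 7.5]
width: 0.0167
finger_force: 60.3
```

```bash
python3 - <<'E'
from h import *
tcp();print(delta((.6,.0015,.1)))
E
```

```text
t 19.98 tcp [0.4103 0.387  0.0719] xaxis deg -173.25231240659255 yaxis deg 96.74800990029269 z [ 0.0025  0.0023 -1.    ] F [-0.0575 -0.4642  7.4924] w 0.0167 q [-0.7039  0.5063 -0.2081  1.9421  0.1559  0.705   0.6833]
[ -5.7254 -16.2022  -1.1406]
```

Call:
move_arm(targets=[{"x": 0,"y": 0,"z": -1.2,"turn": 0,"grip": 5},{"x": 0,"y": 0,"z": -2.6,"turn": 0,"grip": 5},{"x": 0,"y": 0,"z": -2.8,"turn": 0,"grip": 5},{"x": -0.5,"y": -1.4,"z": -2.8,"turn": 1,"grip": 5},{"x": -1,"y": -2.8,"z": -2.8,"turn": 2,"grip": 5},{"x": -1.5,"y": -4.2,"z": -2.8,"turn": 3,"grip": 5},{"x": -2,"y": -5.6,"z": -2.8,"turn": 4,"grip": 5},{"x": -2.5,"y": -7,"z": -2.8,"turn": 5,"grip": 5},{"x": -3,"y": -8.4,"z": -2.8,"turn": 6,"grip": 5},{"x": -3.5,"y": -9.8,"z": -2.8,"turn": 7,"grip": 5},{"x": -4,"y": -11.2,"z": -2.8,"turn": 8,"grip": 5},{"x": -4.5,"y": -12.6,"z": -2.8,"turn": 9,"grip": 5},{"x": -5,"y": -14,"z": -2.8,"turn": 9.2,"grip": 5},{"x": -5.5,"y": -15.4,"z": -2.8,"turn": 9.2,"grip": 5},{"x": -5.75,"y": -16.2,"z": -2.8,"turn": 9.2,"grip": 5},{"x": -5.75,"y": -16.2,"z": -2.8,"turn": 9.2,"grip": 5},{"x": -5.75,"y": -16.2,"z": -2.8,"turn": 9.2,"grip": 5}])

```text
time: 21.4
tcp_pos: [0.5995, -0.0011, 0.1397]
ee_rot: [-1.06, -2.957, 0.001]
force: [0.8, 0.9, -3.6]
width: 0.0164
finger_force: 59.7
```

```bash
python3 - <<'E'
from h import *
tcp();barstat();print(delta((.6,.0015,.0755)))
im2,p=snap("wrist");k=big(mask(im2,(0,0,200),(180,40,255)),(100,100,420,400));
c=big(mask(im2,(0,150,70),(6,255,255))|mask(im2,(172,150,70),(180,255,255)),(100,80,460,400));print(cv2.minEnclosingCircle(c.astype(np.float32)))
cv2.imwrite("pics/w8.png",im2)
E
```

```text
t 21.4 tcp [ 0.5995 -0.0011  0.1397] xaxis deg 140.56129005354194 yaxis deg 50.56129613007744 z [-0.0006 -0.0005 -1.    ] F [ 0.8041  0.9459 -3.5667] w 0.0164 q [-0.1538  0.4539  0.0671  1.8289 -0.0382  0.8608  0.8139]
dist to face 0.12188711513692768 lateral 0.002306287654396725
unit n in tool [-0.7041  0.7101 -0.0006]
[0.0499 0.0962 2.5674]
((277.060546875, 240.0), 128.9361572265625)
```

View pics/w8.png

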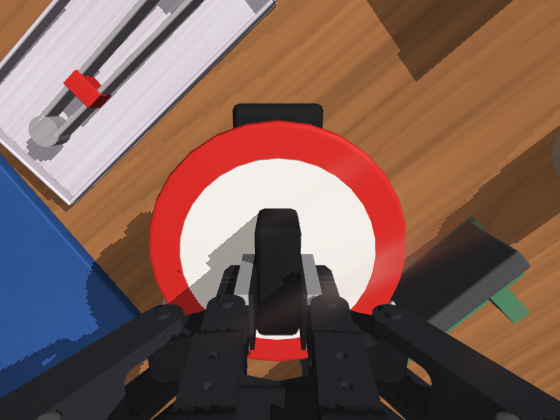

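Red is held squarely, with the bar to the lower right. I'll lower it and push.

Call:
move_arm(targets=[{"x": 0,"y": 0,"z": 1.2,"turn": 0,"grip": 5},{"x": 0,"y": 0,"z": 2.3,"turn": 0,"grip": 5},{"x": 0,"y": 0,"z": 2.55,"turn": 0,"grip": 5},{"x": 0,"y": 0,"z": 2.55,"turn": 0,"grip": 5},{"x": -0.4,"y": 0.4,"z": 2.55,"turn": 0,"grip": 5},{"x": -0.8,"y": 0.8,"z": 2.55,"turn": 0,"grip": 5},{"x": -1.1,"y": 1.1,"z": 2.55,"turn": 0,"grip": 5},{"x": -1.3,"y": 1.3,"z": 2.55,"turn": 0,"grip": 5},{"x": -1.45,"y": 1.45,"z": 2.55,"turn": 0,"grip": 5},{"x": -1.52,"y": 1.52,"z": 2.55,"turn": 0,"grip": 5},{"x": -1.58,"y": 1.58,"z": 2.55,"turn": 0,"grip": 5},{"x": -1.63,"y": 1.63,"z": 2.55,"turn": 0,"grip": 5},{"x": -1.66,"y": 1.66,"z": 2.55,"turn": 0,"grip": 5},{"x": -1.66,"y": 1.66,"z": 2.55,"turn": 0,"grip": 5},{"x": -1.66,"y": 1.66,"z": 2.55,"turn": 0,"grip": 5}])

```text
time: 22.7
tcp_pos: [0.6564, 0.0065, 0.0759]
ee_rot: [-1.054, -2.956, 0.002]
force: [-5.5, -0.3, -0.2]
width: 0.0167
finger_force: 60.0
```

```bash
python3 - <<'E'
from h import *
tcp();barstat()
E
```

```text
t 22.7 tcp [0.6564 0.0065 0.0759] xaxis deg 140.75008567303922 yaxis deg 50.75036387380612 z [-0.0031 -0.0001 -1.    ] F [-5.482  -0.2988 -0.1948] w 0.0167 q [-0.1484  0.6164  0.0611  1.7212 -0.0491  0.8086  0.8213]
dist to face 0.06446098773538446 lateral 0.00045010823063091135
unit n in tool [-0.7065  0.7078 -0.0031]
```

Call:
move_arm(targets=[{"x": -0.06,"y": 0.06,"z": 0,"turn": 0,"grip": 5},{"x": -0.12,"y": 0.12,"z": 0,"turn": 0,"grip": 5},{"x": -0.12,"y": 0.12,"z": 0,"turn": 0,"grip": 5},{"x": -0.12,"y": 0.12,"z": 0,"turn": 0,"grip": 5}])

```text
time: 23.03
tcp_pos: [0.6567, 0.0064, 0.0749]
ee_rot: [-1.052, -2.949, 0.007]
force: [-15.7, -0.6, 4.2]
width: 0.0168
finger_force: 60.8
```

Call:
move_arm(targets=[{"x": 0.5,"y": -0.5,"z": 0,"turn": 0,"grip": 5},{"x": 1.2,"y": -1.2,"z": 0,"turn": 0,"grip": 5},{"x": 1.75,"y": -1.75,"z": 0,"turn": -1.3,"grip": 5},{"x": 1.75,"y": -1.75,"z": 0,"turn": -2.6,"grip": 5},{"x": 1.75,"y": -1.75,"z": 0,"turn": -3.9,"grip": 5},{"x": 1.75,"y": -1.75,"z": 0,"turn": -5.2,"grip": 5},{"x": 1.75,"y": -1.75,"z": 0,"turn": -6.5,"grip": 5},{"x": 1.75,"y": -1.75,"z": 0,"turn": -7.8,"grip": 5},{"x": 1.75,"y": -1.75,"z": 0,"turn": -9.1,"grip": 5},{"x": 1.75,"y": -1.75,"z": 0,"turn": -10.4,"grip": 5},{"x": 1.75,"y": -1.75,"z": 0,"turn": -11.7,"grip": 5},{"x": 1.75,"y": -1.75,"z": 0,"turn": -13,"grip": 5},{"x": 1.75,"y": -1.75,"z": 0,"turn": -14.3,"grip": 5},{"x": 1.75,"y": -1.75,"z": 0,"turn": -15.6,"grip": 5},{"x": 1.75,"y": -1.75,"z": 0,"turn": -16.9,"grip": 5},{"x": 1.75,"y": -1.75,"z": 0,"turn": -18,"grip": 5},{"x": 1.75,"y": -1.75,"z": 0,"turn": -18,"grip": 5},{"x": 1.75,"y": -1.75,"z": 0,"turn": -18,"grip": 5}])

```text
time: 24.53
tcp_pos: [0.601, 0.0005, 0.0764]
ee_rot: [-1.341, 2.84, -0.0]
force: [-0.6, -0.8, -3.3]
width: 0.0165
finger_force: 59.8
```

```bash
python3 - <<'E'
from h import *
tcp();barstat()
E
```

```text
t 24.53 tcp [0.601  0.0005 0.0764] xaxis deg -129.45152187489572 yaxis deg 140.54845975743768 z [ 0.0008  0.0003 -1.    ] F [-0.5531 -0.8175 -3.3293] w 0.0165 q [ 0.1489  0.5629 -0.3358  1.8418  0.253   0.7779  2.1329]
dist to face 0.12017508024849494 lateral 0.0008391904392980199
unit n in tool [-0.7102 -0.704   0.0008]
```

Call:
move_arm(targets=[{"x": -0.4,"y": -0.4,"z": 0,"turn": 0,"grip": 5},{"x": -0.8,"y": -0.8,"z": 0,"turn": 0,"grip": 5},{"x": -1.1,"y": -1.1,"z": 0,"turn": 0,"grip": 5},{"x": -1.3,"y": -1.3,"z": 0,"turn": 0,"grip": 5},{"x": -1.45,"y": -1.45,"z": 0,"turn": 0,"grip": 5},{"x": -1.52,"y": -1.52,"z": 0,"turn": 0,"grip": 5},{"x": -1.58,"y": -1.58,"z": 0,"turn": 0,"grip": 5},{"x": -1.63,"y": -1.63,"z": 0,"turn": 0,"grip": 5},{"x": -1.68,"y": -1.68,"z": 0,"turn": 0,"grip": 5},{"x": -1.68,"y": -1.68,"z": 0,"turn": 0,"grip": 5},{"x": -1.68,"y": -1.68,"z": 0,"turn": 0,"grip": 5}])

```text
time: 25.45
tcp_pos: [0.6565, 0.0065, 0.0755]
ee_rot: [1.343, -2.833, -0.003]
force: [-8.2, -0.5, -0.2]
width: 0.0164
finger_force: 60.3
```

```bash
python3 - <<'E'
from h import *
tcp();barstat()
E
```

```text
t 25.45 tcp [0.6565 0.0065 0.0755] xaxis deg -129.26226333150365 yaxis deg 140.73649647840992 z [-0.0065 -0.0011 -1.    ] F [-8.2077 -0.4827 -0.1536] w 0.0164 q [ 0.1256  0.6404 -0.3254  1.6969  0.2566  0.8532  2.1456]
dist to face 0.06439379959928032 lateral 0.000527808652214295
unit n in tool [-0.7079 -0.7063 -0.0066]
```

Call:
move_arm(targets=[{"x": -0.05,"y": -0.05,"z": 0,"turn": 0,"grip": 5},{"x": -0.1,"y": -0.1,"z": 0,"turn": 0,"grip": 5},{"x": -0.1,"y": -0.1,"z": 0,"turn": 0,"grip": 5},{"x": -0.1,"y": -0.1,"z": 0,"turn": 0,"grip": 5}])

```text
time: 25.78
tcp_pos: [0.6567, 0.0065, 0.0748]
ee_rot: [1.34, -2.827, -0.006]
force: [-16.5, -1.5, 5.9]
width: 0.0164
finger_force: 60.9
```

Call:
move_arm(targets=[{"x": 0.5,"y": 0.5,"z": 0,"turn": 0,"grip": 5},{"x": 1.2,"y": 1.2,"z": 0,"turn": 0,"grip": 5},{"x": 1.7,"y": 1.7,"z": -0.5,"turn": 1.3,"grip": 5},{"x": 1.7,"y": 1.7,"z": -1.5,"turn": 2.6,"grip": 5},{"x": 1.7,"y": 1.7,"z": -2.7,"turn": 3.9,"grip": 5},{"x": 1.7,"y": 1.7,"z": -2.7,"turn": 5.2,"grip": 5},{"x": 1.7,"y": 1.7,"z": -2.7,"turn": 6.5,"grip": 5},{"x": 1.7,"y": 1.7,"z": -2.7,"turn": 7.8,"grip": 5},{"x": 1.7,"y": 1.7,"z": -2.7,"turn": 9.1,"grip": 5},{"x": 1.7,"y": 1.7,"z": -2.7,"turn": 10.4,"grip": 5},{"x": 1.7,"y": 1.7,"z": -2.7,"turn": 11.7,"grip": 5},{"x": 1.7,"y": 1.7,"z": -2.7,"turn": 13,"grip": 5},{"x": 1.7,"y": 1.7,"z": -2.7,"turn": 14.3,"grip": 5},{"x": 1.7,"y": 1.7,"z": -2.7,"turn": 15.6,"grip": 5},{"x": 1.7,"y": 1.7,"z": -2.7,"turn": 16,"grip": 5},{"x": 1.7,"y": 1.7,"z": -2.7,"turn": 16,"grip": 5}])

```text
time: 27.12
tcp_pos: [0.6035, 0.0014, 0.1439]
ee_rot: [0.795, 3.039, 0.0]
force: [-0.6, 0.4, -3.7]
width: 0.0164
finger_force: 59.8
```

```bash
python3 - <<'E'
from h import *
tcp()
im,p=snap("scene","sc9");im3,_=snap("side","s9")
m=mask(im,(22,150,90),(32,255,255));k=big(m,(40,220,240,400));q=planerect(p,k,.05);print("yellow",q)
k=big(mask(im,(0,0,0),(180,255,60)),(85,295,125,335))
if k is not None: print("yel grip",planerect(p,k,.102),k.min(0),k.max(0))
print(delta((.4975,-.235,.14)))
v=np.zeros((600,800,3),np.uint8);v[:300,400:]=cv2.resize(im[225:345,190:350],(400,300),interpolation=cv2.INTER_CUBIC);v[:300,:400]=cv2.resize(im3[130:250,260:420],(400,300),interpolation=cv2.INTER_CUBIC);v[300:,:400]=cv2.resize(im3[270:390,340:500],(400,300),interpolation=cv2.INTER_CUBIC);v[300:,400:]=cv2.resize(im[250:370,50:210],(400,300),interpolation=cv2.INTER_CUBIC);cv2.imwrite("pics/c9.png",v)
E
```

```text
t 27.12 tcp [0.6035 0.0014 0.1439] xaxis deg 150.69508141401639 yaxis deg 60.695087211891 z [ 0.0005 -0.     -1.    ] F [-0.6047  0.4166 -3.7102] w 0.0164 q [-0.0797  0.4545 -0.034   1.8113  0.0195  0.8756  0.9365]
yellow [  0.4804  -0.3815 137.7296 123.5464  18.9386]
yel grip [ 0.4909 -0.382  20.7114 51.2379 58.6526] [ 95. 306.] [104. 326.]
[ -0.9028 -10.32     0.1527]
```

View pics/c9.png

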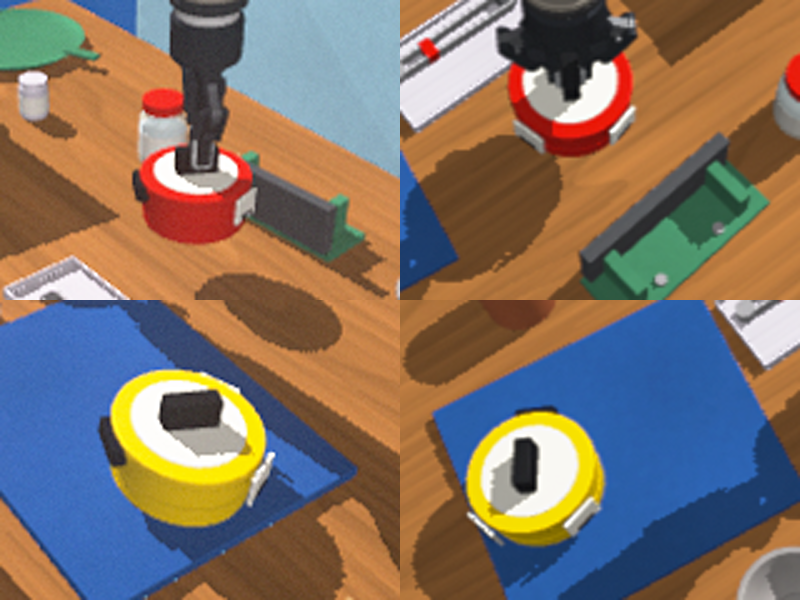

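All four flaps are flat: red at (530,138) and (622,125), yellow at (260,475) and (580,515). I'll place red beside yellow.

Call:
move_arm(targets=[{"x": -0.15,"y": -1.5,"z": 0,"turn": 0,"grip": 5},{"x": -0.3,"y": -3,"z": 0,"turn": 0,"grip": 5},{"x": -0.45,"y": -4.5,"z": 0,"turn": 0,"grip": 5},{"x": -0.6,"y": -6,"z": 0,"turn": 0,"grip": 5},{"x": -0.75,"y": -7.5,"z": 0,"turn": 0,"grip": 5},{"x": -0.9,"y": -8.9,"z": 0,"turn": 0,"grip": 5},{"x": -0.98,"y": -9.8,"z": 0,"turn": 0,"grip": 5},{"x": -0.98,"y": -10.14,"z": 0,"turn": 0,"grip": 5},{"x": -0.98,"y": -10.14,"z": 0,"turn": 0,"grip": 5},{"x": -0.98,"y": -10.14,"z": 0,"turn": 0,"grip": 5},{"x": -0.98,"y": -10.14,"z": 1,"turn": 0,"grip": 5},{"x": -0.98,"y": -10.14,"z": 1.9,"turn": 0,"grip": 5},{"x": -0.98,"y": -10.14,"z": 1.9,"turn": 0,"grip": 5},{"x": -0.98,"y": -10.14,"z": 1.9,"turn": 0,"grip": 5}])

```text
time: 28.38
tcp_pos: [0.5011, -0.2296, 0.0955]
ee_rot: [-0.787, -3.039, -0.002]
force: [0.7, -0.4, -3.2]
width: 0.0166
finger_force: 59.8
```

```bash
python3 - <<'E'
from h import *
tcp();print(delta((.5015,-.232,.0845)))
E
```

```text
t 28.38 tcp [ 0.5011 -0.2296  0.0955] xaxis deg 150.94554362927354 yaxis deg 60.94546404879418 z [-0.0023  0.0018 -1.    ] F [ 0.6539 -0.449  -3.235 ] w 0.0166 q [ 0.3039  0.4475  0.0167  1.9676 -0.0124  0.7294  1.3919]
[-0.0603 -0.075   0.4415]
```

Call:
move_arm(targets=[{"x": 0,"y": 0,"z": 0.3,"turn": 0,"grip": 5},{"x": 0,"y": 0,"z": 0.44,"turn": 0,"grip": 5},{"x": 0,"y": 0,"z": 0.44,"turn": 0,"grip": 5},{"x": 0,"y": 0,"z": 0.44,"turn": 0,"grip": 5}])

```text
time: 28.72
tcp_pos: [0.5014, -0.2319, 0.0857]
ee_rot: [0.793, 3.039, 0.0]
force: [-0.4, -0.3, -3.7]
width: 0.0164
finger_force: 60.0
```

Call:
move_arm(targets=[{"x": 0,"y": 0,"z": 0,"turn": 0,"grip": 60},{"x": 0,"y": 0,"z": 0,"turn": 0,"grip": 60},{"x": 0,"y": 0,"z": 0,"turn": 0,"grip": 60},{"x": 0,"y": 0,"z": 0,"turn": 0,"grip": 60},{"x": 0,"y": 0,"z": -1,"turn": 0,"grip": 60},{"x": 0,"y": 0,"z": -2.5,"turn": 0,"grip": 60},{"x": 0,"y": 0,"z": -5,"turn": 0,"grip": 60},{"x": 0,"y": 2,"z": -6,"turn": 0,"grip": 60},{"x": 0,"y": 6,"z": -6,"turn": 0,"grip": 60},{"x": 0,"y": 10,"z": -6,"turn": 0,"grip": 60},{"x": 0,"y": 10,"z": -6,"turn": 0,"grip": 60},{"x": 0,"y": 10,"z": -6,"turn": 0,"grip": 60},{"x": 0,"y": 10,"z": -6,"turn": 0,"grip": 60}])

```text
time: 29.8
tcp_pos: [0.6182, -0.0224, 0.2352]
ee_rot: [0.793, 3.039, 0.0]
force: [0.0, 0.6, 0.2]
width: 0.0599
finger_force: 0.0
```

```bash
python3 - <<'E'
from h import *
tcp()
im,p=snap("scene","sc10");im3,_=snap("side","s10")
print("yel",[planerect(p,big(mask(im,(22,150,90),(32,255,255)),(40,220,240,400)),.05)])
v=np.zeros((420,800,3),np.uint8);v[:300,400:]=cv2.resize(im[215:365,50:250],(400,300),interpolation=cv2.INTER_CUBIC);v[:300,:400]=cv2.resize(im3[225:375,300:500],(400,300),interpolation=cv2.INTER_CUBIC);cv2.imwrite("pics/c10.png",v)
E
```

```text
t 29.8 tcp [ 0.6182 -0.0224  0.2352] xaxis deg 150.7356258140837 yaxis deg 60.73564631977968 z [ 0.0009  0.     -1.    ] F [0.0272 0.6194 0.159 ] w 0.0599 q [-0.0211  0.3821 -0.0571  1.6903  0.0243  1.069   0.9742]
yel [array([  0.4804,  -0.3815, 137.7296, 123.5464,  18.9386])]
```

View pics/c10.png

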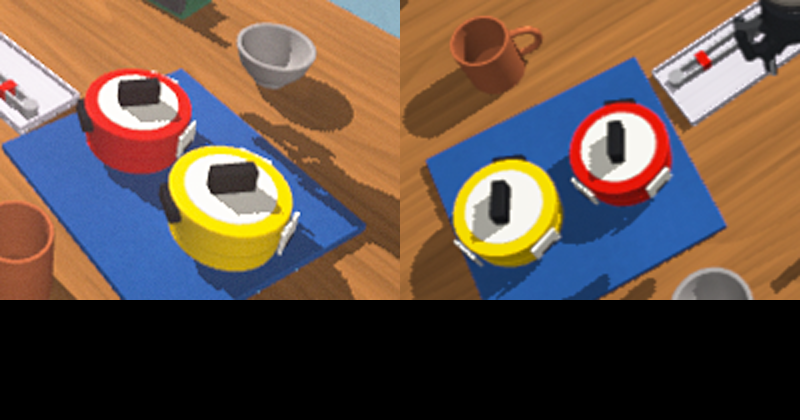

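Both warmers stand on the board, yellow at (508,212) and red at (620,152), and the tongs are in the tray. I've now viewed 15 pictures, one over the 14 allowed, so the last flap check will be numeric only.

```bash
python3 - <<'E'
from h import *
im=cv2.imread("pics/sc10.png");p=manip.camera_params("scene")
W=mask(im,(0,0,110),(180,70,255))
for n,(x,y) in(("yel",(.4845,-.380)),("red",(.498,-.230))):
  for f,a in(("L",16),("R",-74)):
    e=np.array([np.cos(np.radians(a)),np.sin(np.radians(a))]);c=np.array([x,y])
    S=proj(p,[*(c+.067*e),.037]);O=proj(p,[*(c+.082*e),.0415]);T=proj(p,[*(c+.064*e),.065])
    d=(O-T)/np.linalg.norm(O-T)
    b=np.zeros_like(W);cv2.circle(b,tuple(int(round(v)) for v in (S+O)/2),11,255,-1);ys,xs=np.nonzero(W&b)
    q=np.c_[xs,ys]; print(n,f,"shut edge",(S-T)@d,"open edge",(O-T)@d,"seen",np.percentile((q-T)@d,[2,50,98]) if len(q) else None,len(q))
E
```

```text
yel L shut edge 5.769999638444781 open edge 10.705463029926442 seen [-1.4619  1.4857  4.8761] 83
yel R shut edge 3.5352545380462534 open edge 9.108772658686163 seen [-1.5514  1.3395  5.4849] 31
red L shut edge 5.342330015850292 open edge 10.185086436699113 seen [-0.7719  1.8275  4.7523] 79
red R shut edge 4.078837767337512 open edge 9.30762762233395 seen [-1.2838  1.5913  5.7006] 43
```

```bash
python3 -c "
from bench import manip
print(manip.finish_job())"
```

```text
the job is handed in; nothing more can be done
None
```

The job is handed in, with no verdict returned: the tongs lie in the tray, and the red and yellow warmers (no blue one was there) stand on the board with all four flaps pressed shut by the bar, though I viewed 15 pictures against the 14 allowed.

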